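Latch a test cassette into its holder

ROBOT

A 7-joint arm with a two-finger parallel gripper is mounted at the origin on a cart in front of the work surface, level with it; the furniture and walls round the work are solid. World frame = base frame: x ahead of the robot, y to its left, z up, the work surface at z = 0. Lengths are in m, angles in rad, forces in N, time in s.
With the tool pointing down it reaches from about 0.4 to 0.85 m from the base axis. Payload 10.4 kg.
Tool frame: the origin (TCP) lies at the very end of the fingers, on their centre line; the grasp point (between the pads) lies r.hold_point_z behind it (r.hold_point_z is the distance from the TCP to the grasp point, in m); z points along the fingers, y is the direction in which the jaws open and shut (so a half turn about z gives the same grasp; the last joint's range is limited). The gripper opens to 87 mm and grips with 3 to 60 N. Pads are 19 mm wide; open, the fingers measure 117 mm over their backs; the gripper's body (75 mm by 190 mm) begins 51 mm behind the grasp point.
Start: joints at [1.192, 0.332, -0.065, 1.46, 0.022, 1.35, -0.088], TCP at [0.218, -0.586, 0.223] pointing down, gripper open.
Joint ranges: [-2.6, 2.6], [-0.5, 2.12], [-1.47, 1.34], [0.16, 2.42], [-1.27, 4.41], [0.06, 2.06], [-2.6, 2.6]. Speed limits (rad/s): [2.22, 2.22, 2.79, 2.79, 3.14, 3.14, 3.14].

INTERFACE

Orientations are given as a unit quaternion [x, y, z, w].
In Python, from bench import r gives the robot as it stands.
- The arm moves only by the tool send_rows, never from a script. Its argument "commands" is a list of rows, each a list of 7 numbers: the shift along the world's x, y, z normalised to -1 to 1, where 1 is 0.03 m, then the turn, a rotation vector about the world's x, y, z normalised to -1 to 1, where 1 is 5 degrees, then the gripper command: -1 is fully open, 1 is shut, values between are in proportion. In form: [[tx, ty, tz, ax, ay, az, jaw], ...]. A call has 1 to 10 rows; each row shifts and turns the pose as measured when the row begins; what a row does not reach is not made up. A row lasts 1/12 s, in which the tool goes at most 41.7 mm and 7.16 degrees, less where a joint would pass 70% of its speed; a pose out of reach is approached as far as the arm can. A call with a number of a shift or a turn outside -1 to 1 is refused whole. A call with a gripper value outside its range is refused whole. The fingers move at their own pace and stop on an object; "grip_force" is the grip in N (left out, the last holds). Time passes only in rows, so rows that do not move let the fingers close. It gives the time, the measured TCP pose, the force and the opening at its end, in the units of the state.
- r.read_state(): the state, without advancing time (a new reading comes with each control period).
- r.camera(name): name is "side" or "top" or "wrist"; returns the picture (400x640x3 uint8, blue, green, red); there is no depth.
- r.calibration(name): a dict with "K" (3x3 intrinsics, pixels), "R" (3x3) and "t" (3): a world point X has camera coordinates R X + t; the wrist camera has in their place "mount" (4x4, takes a point from camera to tool coordinates, whose origin is the TCP and whose axes are the flange's). Camera axes: x right, y down, z forward; pixel columns grow to the right and rows downward; lengths in m; the calibration is good to about 2 mm. A picture is of the moment at which its call begins: read the wrist's pose just before it. calibration takes no time and is no camera call.
- r.close_job(): hands the job in, once; it reports no verdict.
The state is a dict: "time": time; "joint_positions": joint angles; "joint_vel": joint speeds; "joint_torque": joint torques, N m; "ee_pos": TCP position; "eef_rot": TCP orientation; "ft_force": force on the tool from outside, world axes, zero at the start; "torque": the same for the moment, N m; "width": finger opening in m.
Only numpy, scipy, OpenCV 4.12 (cv2) and the standard library are available. Lean on these libraries where they do the work, as an engineer would, in place of code of your own. Each camera call takes 0.05 s, during which the arm holds its last target.

TASK

Two upright cassette holders stand on the table and one already holds a cassette. Press the thumb pad of the empty holder's latch so that the latch springs open, then set the loose cassette in that slot with its low-shouldered end toward the latch and push it fully home, so that the latch snaps shut over the shoulder. Leave the stored cassette latched and the other things on the table where they are.

Things in the scene. Friction and masses are not known exactly. Their poses are not given: they have to be found in the camera images.
- cassette: the loose cassette, 104 x 24 x 84 mm, 0.13 kg, grey with metal side plates, standing on its long edge. Origin: centre of its underside, x along its length, z up. Body 50 mm high at the low -x end (x -52 to -22 mm), 62 mm high from there to x +52; on top a grip rib 60 mm long (x -25 to +35), 14 mm thick, from 62 to 84 mm above the underside
- cassette_grip (a point): middle of the loose cassette's grip rib, 74 mm above its underside, at its x +5 mm
- cassette_low_end (a point): top edge of the loose cassette's low end (its x -52 mm, 50 mm above its underside); this end belongs at the latch
- holder_a: the empty holder, fixed, painted grey, base 190 x 60 mm. Origin: underside, below the slot's middle; x along the slot, z up. Open-topped slot 108 mm long (x -54 to +54), 28 mm wide, floor 16 mm above the table, walls with flared lips to 49 mm (48 mm apart over all), fixed end post at +x to 68 mm, steel latch at the -x end
- holder_a_slot (a point): middle of the empty holder's slot floor, 16 mm above the table; a cassette that is home has its origin here, its axes along the holder's
- latch_a (a joint): hinge angle (rad) of the latch of the empty holder: 0 shut, 0.45 open. Pivot at holder x -63 mm, 26 mm above the table, along y. Over-centre spring: stays shut or open. Pressing the thumb pad down (4 to 8 N) opens it; a cassette pushed down on the tail trips it (4 to 8 N, more than the cassette's weight) and it snaps shut over the low shoulder. Pushing down on the shut nose does not open it
- latch_a_pad (a point): place to press on the empty holder's latch: top of the thumb pad, 8 mm from its outer edge; shut, at holder x -103 mm, 60 mm above the table. The pad is 48 x 26 mm, points away from the slot, moves with the latch, and sinks 16 to 21 mm here until fully open
- latch_a_nose (a point): tip of the latch's nose (bar 8 mm thick) on the empty holder; shut, it bars the slot's end 8 mm inside, underside 68 mm above the table; open, it is clear of the slot
- latch_a_tail (a point): inner end of the same latch's tail (bar 6 mm thick) in the channel of the slot floor; shut, it lies 4 mm below the floor; open, it stands about 16 mm above the floor and meets the cassette's underside
- holder_b: the holder in use, same as holder_a: fixed, painted grey, base 190 x 60 mm. Origin: underside, below the slot's middle; x along the slot, z up. Open-topped slot 108 mm long (x -54 to +54), 28 mm wide, floor 16 mm above the table, walls with flared lips to 49 mm (48 mm apart over all), fixed end post at +x to 68 mm, steel latch at the -x end
- holder_b_slot (a point): middle of the slot floor of the holder in use
- latch_b (a joint): hinge angle (rad) of the latch of the holder in use: 0 shut, 0.45 open. Pivot at holder x -63 mm, 26 mm above the table, along y. Over-centre spring: stays shut or open. Pressing the thumb pad down (4 to 8 N) opens it; it starts shut and must stay so
- stored_cassette: the cassette already latched in the other holder, like the loose one: 104 x 24 x 84 mm, 0.13 kg, grey with metal side plates, standing on its long edge. Origin: centre of its underside, x along its length, z up. Body 50 mm high at the low -x end (x -52 to -22 mm), 62 mm high from there to x +52; on top a grip rib 60 mm long (x -25 to +35), 14 mm thick, from 62 to 84 mm above the underside
- stored_cassette_low_end (a point): top edge of the stored cassette's low end, under the nose of its latch
- tape_roll: roll of clear parcel tape lying flat, 93 mm across, 49 mm high, bystander; origin at the centre of its underside
- stapler: blue and black desk stapler, 132 x 38 x 53 mm, bystander; origin at the centre of its underside
- rubber_stamp: wooden hand stamp standing on its base, 52 x 28 x 76 mm, bystander; origin at the centre of its underside
- weight_200: larger brass check weight, 29 mm across, 30 mm high, bystander; origin at the centre of its underside
Not all that is in view belongs to the job. Leave any blue or yellow look-alike of the cassette alone.

How it is judged:
On the way, in this order (a step that is already met when the one before it is completed fails the run):
1. the empty holder's latch is pressed open while the cassette is still out of the slot (value of joint latch_a above 0.35 rad and distance between cassette and holder_a_slot above 0.05 m), for 0.1 s.
2. the loose cassette is home in the empty holder, low end at the latch, and the latch has snapped shut (z of cassette in the frame of holder_a between 0.012 and 0.0195 m and horizontal distance between cassette and holder_a_slot below 0.006 m and angle between the x axis of cassette and the x axis of holder_a, either way round below 0.07 rad and angle between cassette's own z axis and vertical below 0.07 rad and x of cassette_low_end in the frame of holder_a below -0.03 m and value of joint latch_a below 0.07 rad), for 0.1 s.
At the end, for the whole second after the job is handed in: loose cassette upright and at rest on the empty slot's floor (within 3.5 mm in height, 6 mm of the slot's middle, 0.07 rad of its direction), low end at the latch, latch shut (under 0.07 rad); the stored cassette still home within the same limits, its latch shut (all of step 2 and z of stored_cassette in the frame of holder_b between 0.012 and 0.0195 m and horizontal distance between stored_cassette and holder_b_slot below 0.006 m and angle between the x axis of stored_cassette and the x axis of holder_b, either way round below 0.07 rad and angle between stored_cassette's own z axis and vertical below 0.07 rad and x of stored_cassette_low_end in the frame of holder_b below -0.03 m and value of joint latch_b below 0.07 rad and linear speed of cassette below 0.02 m/s); the robot touches nothing.
It fails at once if the latch of the holder in use is opened (value of joint latch_b above 0.2 rad).
It fails at once if a bystander (tape roll, stapler, stamp or brass weight) is moved more than 3 cm (distance of any of tape_roll, stapler, rubber_stamp, weight_200 from where it was at the start of the episode above 0.03 m).
It also fails if it takes over 48 s, if anything falls off the work surface, if the arm or the gripper's body presses on something with over 40 N, if the wrist force passes 120 N, or if a joint passes its speed limit or range.

## Working session

There is one attempt and no reset: what is moved stays moved. The work goes in short steps, Python scripts to look and compute and a tool call to move; the robot and the scene stay as the last step left them, time stands still between calls to the robot, and variables do not carry over. Pictures are saved under pics/ and viewed, and the job is handed in when it is done.

Besides the shell and the picture viewer there is one more tool, called after "Call:" by a JSON object that holds its "api" and its "payload", one argument or row to a line. send_rows: Moves the arm, as the interface text tells. Scaled input: -1 to 1 covers 0.03 m each way for a shift and 5 degrees each way for a turn. Its arguments: {"type":"object","properties":{"commands":{"type":"array"},"grip_force":{"type":"number"}},"required":["commands"]}

```bash
ls; mkdir -p pics; python3 - <<'E'
from bench import r
import cv2
for n in ["side","top","wrist"]:
    s=r.read_state() 
    cv2.imwrite(f"pics/{n}0.png",r.camera(n))
    print(n,r.calibration(n))
print(s, r.hold_point_z)
E
```

```text
pics
side {'K': array([[499.62678479,   0.        , 317.05029074],
       [  0.        , 499.62678479, 198.59973549],
       [  0.        ,   0.        ,   1.        ]]), 'R': array([[ 0.99906197,  0.03789567, -0.02095463],
       [ 0.00624572, -0.60494555, -0.79624234],
       [-0.04285055,  0.79536457, -0.60461478]]), 't': array([-0.58297804,  0.13108406,  1.32721074])}
top {'K': array([[495.53218194,   0.        , 313.55914308],
       [  0.        , 495.53218194, 204.66256842],
       [  0.        ,   0.        ,   1.        ]]), 'R': array([[ 0.02559191, -0.99961623,  0.01060404],
       [-0.99654895, -0.02634839, -0.07871433],
       [ 0.07896352, -0.008553  , -0.99684081]]), 't': array([0.09049087, 0.60785123, 1.57140889])}
wrist {'K': array([[287.59644577,   0.        , 316.6426797 ],
       [  0.        , 287.59644577, 202.07266954],
       [  0.        ,   0.        ,   1.        ]]), 'mount': array([[ 3.63899077e-04, -9.52941740e-01, -3.03153274e-01,
         8.44987766e-02],
       [ 9.99999916e-01,  2.90061532e-04,  2.88590998e-04,
         7.31419211e-05],
       [-1.87
[... 197 characters left out ...]
([ 1.1924073 ,  0.33284431, -0.06471994,  1.46086258,  0.02159978,
        1.34992065, -0.08848874]), 'joint_vel': array([-7.61814625e-05, -1.33254207e-03, -1.21700029e-03, -1.72931976e-03,
       -4.17669570e-04, -4.84559147e-04,  1.33944443e-03]), 'joint_torque': array([ 1.58505369e-03, -6.24548435e+01,  2.51035939e-02, -3.90714169e+01,
       -6.12741220e-02,  3.66235035e-02,  4.67553787e-05]), 'ee_pos': array([ 0.21758841, -0.58551832,  0.2218088 ]), 'eef_rot': array([ 9.84213866e-01,  1.76981972e-01, -1.45069532e-04, -6.53755099e-04]), 'ft_force': array([-0.22536609,  0.09523109,  0.5209489 ]), 'torque': array([ 0.00944538,  0.00074164, -0.02381571]), 'width': 0.0872819443038497} 0.0187
```

View pics/side0.png

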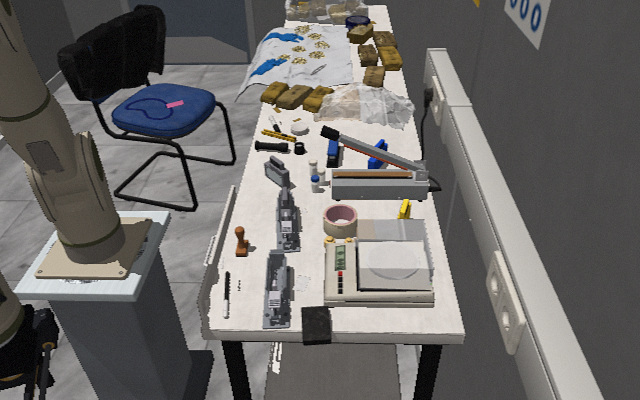

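View pics/top0.png

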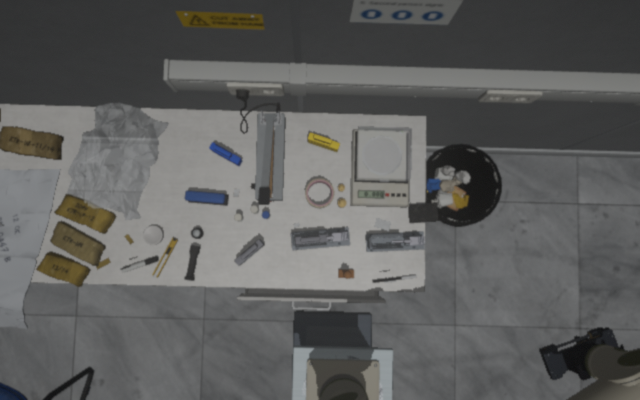

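View pics/wrist0.png

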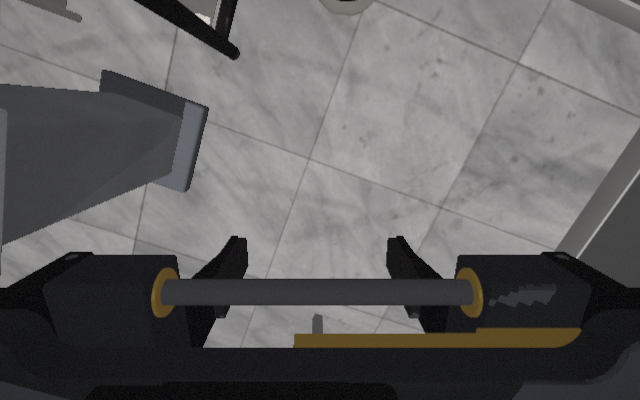

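```bash
python3 - <<'E'
import cv2
im=cv2.imread("pics/top0.png")[215:295,225:435]
cv2.imwrite("pics/topz.png",cv2.resize(im,(798,304),interpolation=cv2.INTER_CUBIC))
im=cv2.imread("pics/side0.png")[145:335,215:375]
cv2.imwrite("pics/sidez.png",cv2.resize(im,None,fx=3.1,fy=3.1,interpolation=cv2.INTER_CUBIC))
E
```

```text
(no output)
```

View pics/topz.png

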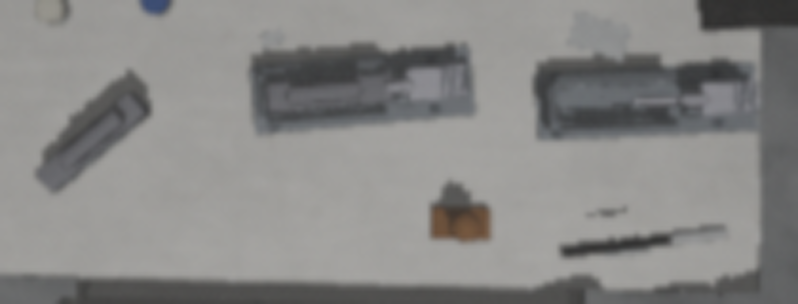

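View pics/sidez.png

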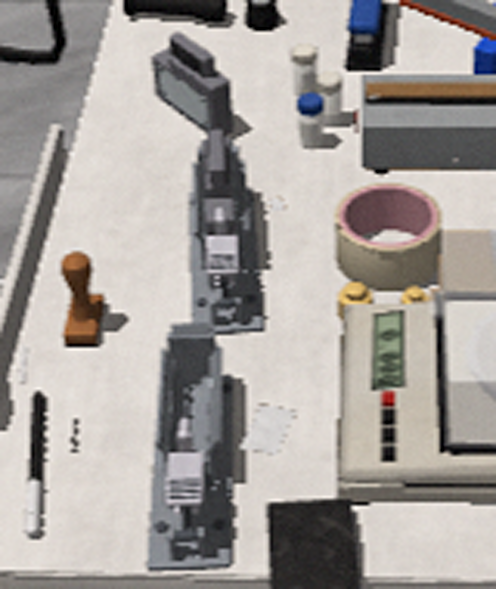

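```bash
cat > h.py <<'E'
import numpy as np, cv2
from bench import r
from scipy.spatial.transform import Rotation as Ro
def ray(n,u,v,s=None):
    c=r.calibration(n); d=np.linalg.inv(c["K"])@[u,v,1]
    if n=="wrist":
        M=np.array(c["mount"]); Rt=Ro.from_quat(s["eef_rot"]).as_matrix()
        return s["ee_pos"]+Rt@M[:3,3], Rt@M[:3,:3]@d
    return -c["R"].T@c["t"], c["R"].T@d
def pl(n,u,v,z,s=None):
    o,d=ray(n,u,v,s); return o+d*(z-o[2])/d[2]
def proj(n,X,s=None):
    c=r.calibration(n); X=np.asarray(X,float)
    if n=="wrist":
        M=np.array(c["mount"]); Rt=Ro.from_quat(s["eef_rot"]).as_matrix()
        p=M[:3,:3].T@(Rt.T@(X-s["ee_pos"])-M[:3,3])
    else: p=c["R"]@X+c["t"]
    p=c["K"]@p; return p[:2]/p[2]
E
python3 - <<'E'
from h import *
f=lambda x,y:(225+x/3.8,215+y/3.8)
for nm,x,y,z in [("A base -x+..corner UL",537,60,0),("A BL",540,137,0),("A R",758,130,0),("B BL",260,133,0),("B BR",473,115,0),("B TL",252,60,0),("padA",712,98,.06),("padB",425,80,.06),("cas rib a",95,155,.084),("rib b",140,100,.084),("lowend",47,180,.05)]:
    print(nm,pl("top",*f(x,y),z).round(3))
s=r.read_state();print(Ro.from_quat(s["eef_rot"]).as_matrix().round(2))
g=lambda x,y:(215+x/3.1,145+y/3.1)
for nm,x,y,z in [("A near left",150,568,0),("A near right",228,568,0),("padA",185,475,.06),("padB",222,250,.06),("lowend?",155,65,.06)]:
    print(nm,pl("side",*g(x,y),z).round(3))
E
```

```text
A base -x+..corner UL [ 0.526 -0.068  0.   ]
A BL [ 0.461 -0.072  0.   ]
A R [ 0.471 -0.258  0.   ]
B BL [0.458 0.168 0.   ]
B BR [ 0.478 -0.014  0.   ]
B TL [0.52  0.176 0.   ]
padA [ 0.497 -0.206  0.06 ]
padB [0.506 0.031 0.06 ]
cas rib a [0.438 0.298 0.084]
rib b [0.483 0.263 0.084]
lowend [0.416 0.34  0.05 ]
[[ 0.94  0.35 -0.  ]
 [ 0.35 -0.94  0.  ]
 [-0.   -0.   -1.  ]]
A near left [ 0.474 -0.253  0.   ]
A near right [ 0.53  -0.252 -0.   ]
padA [ 0.5   -0.218  0.06 ]
padB [0.505 0.027 0.06 ]
lowend? [0.415 0.306 0.06 ]
```

Call:
{"api": "send_rows", "payload": {
  "commands": [
    [0.5,0.9,0.4,0,0,0.9,-1],
    [0.6,1,0.4,0,0,0.9,-1],
    [0.6,1,0.4,0,0,0.9,-1],
    [0.6,1,0.4,0,0,0.9,-1],
    [0.6,1,0.3,0,0,0.9,-1],
    [0.6,1,0.3,0,0,0.9,-1],
    [0.6,1,0.3,0,0,0.9,-1],
    [0.6,1,0.3,0,0,0.9,-1],
    [0.6,1,0.2,0,0,0.9,1],
    [0.6,1,0.2,0,0,0.9,1]
  ]
}}

```text
time: 0.98
ee_pos: [0.3908, -0.2788, 0.316]
eef_rot: [0.836, 0.548, -0.005, -0.002]
ft_force: [1.5, -0.4, 0.4]
width: 0.0805
```

Call:
{"api": "send_rows", "payload": {
  "commands": [
    [0.6,0.9,0,0,0,0.9,1],
    [0.6,0.9,0,0,0,0.9,1],
    [0.6,0.9,0,0,0,0.9,1],
    [0.6,0.9,0,0,0,0.9,1],
    [0.6,0.9,0,0,0,0.9,1],
    [0.3,0.4,0,0,0,0,1],
    [0,0,0,0,0,0,1]
  ]
}}

```text
time: 1.57
ee_pos: [0.4958, -0.1151, 0.318]
eef_rot: [0.7, 0.714, -0.004, 0.0]
ft_force: [0.2, -0.4, 0.4]
width: 0.0348
```

```bash
python3 - <<'E'
from h import *
import json
s=r.read_state(); im=r.camera("wrist"); cv2.imwrite("pics/w1.png",im)
json.dump({k:np.array(v).tolist() for k,v in s.items()},open("w1.json","w"))
print(s["ee_pos"],Ro.from_quat(s["eef_rot"]).as_matrix().round(3),s["joint_positions"].round(3))
E
```

```text
[ 0.49578319 -0.11514233  0.31796187] [[-0.019  1.    -0.006]
 [ 1.     0.019 -0.006]
 [-0.006 -0.006 -1.   ]] [ 0.685  0.08  -0.582  1.574  0.051  1.505  0.12 ]
```

View pics/w1.png

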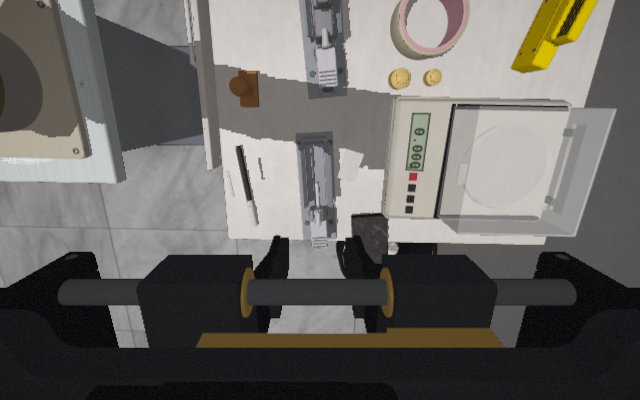

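```bash
python3 - <<'E'
import cv2
im=cv2.imread("pics/w1.png")[125:255,280:360]
cv2.imwrite("pics/w1z.png",cv2.resize(im,None,fx=4.6,fy=4.6,interpolation=cv2.INTER_CUBIC))
im=cv2.imread("pics/w1.png")[0:105,280:360]
cv2.imwrite("pics/w1y.png",cv2.resize(im,None,fx=4.6,fy=4.6,interpolation=cv2.INTER_CUBIC))
E
```

```text
(no output)
```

View pics/w1z.png

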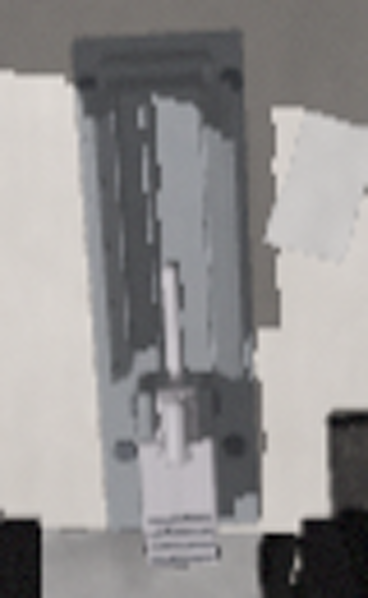

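View pics/w1y.png

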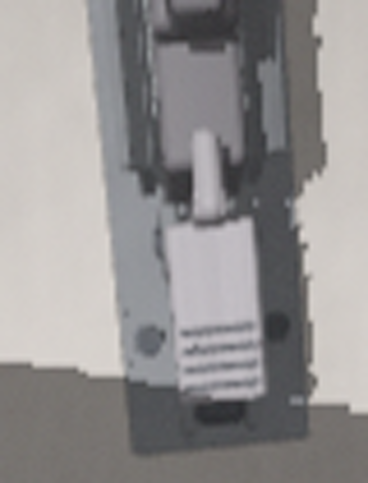

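```bash
python3 - <<'E'
from h import *
import json
s={k:np.array(v) for k,v in json.load(open("w1.json")).items()}
f=lambda x,y:(280+x/4.6,125+y/4.6)
g=lambda x,y:(280+x/4.6,y/4.6)
for nm,x,y,z in [("UL",76,38,.0),("UR",242,30,.0),("BL",107,527,0),("BR",260,520,0),("padOL",145,560,.06),("padOR",218,557,.06),("padIL",143,445,.06),("tail",174,262,.014),("tailroot",172,375,.014)]:
    print(nm,pl("wrist",*f(x,y),z,s).round(4))
for nm,x,y,z in [("B BL",133,453,0),("B BR",307,438,0),("BpadOL",180,400,.06),("BpadOR",264,392,.06)]:
    print(nm,pl("wrist",*g(x,y),z,s).round(4))
E
```

```text
UL [ 0.461  -0.0689  0.    ]
UR [ 0.5196 -0.065   0.    ]
BL [ 0.4729 -0.2588  0.    ]
BR [ 0.5337 -0.2544  0.    ]
padOL [ 0.4892 -0.2426  0.06  ]
padOR [ 0.5148 -0.2409  0.06  ]
padIL [ 0.4879 -0.1992  0.06  ]
tail [ 0.4973 -0.1462  0.014 ]
tailroot [ 0.4975 -0.1895  0.014 ]
B BL [ 0.4806 -0.0152  0.    ]
B BR [ 0.5397 -0.0093  0.    ]
BpadOL [ 0.4962 -0.0021  0.06  ]
BpadOR [5.209e-01 5.000e-04 6.000e-02]
```

Call:
{"api": "send_rows", "payload": {
  "commands": [
    [0.05,-0.6,-0.8,0,0,0,1],
    [0.05,-0.6,-1,0,0,0,1],
    [0.05,-0.6,-1,0,0,0,1],
    [0.05,-0.6,-1,0,0,0,1],
    [0,-0.6,-1,0,0,0,1],
    [0,-0.6,-1,0,0,0,1],
    [0,-0.3,-1,0,0,0,1],
    [0,-0.1,-0.9,0,0,0,1],
    [0,0,0,0,0,0,1]
  ]
}}

```text
time: 2.37
ee_pos: [0.4922, -0.2527, 0.0787]
eef_rot: [0.706, 0.708, -0.006, 0.003]
ft_force: [-0.3, 0.2, -0.8]
width: 0.0002
```

Call:
{"api": "send_rows", "payload": {
  "commands": [
    [0.33,0.65,0,0,0,0,1],
    [0,0,0,0,0,0,1]
  ]
}}

```text
time: 2.53
ee_pos: [0.4994, -0.2357, 0.0783]
eef_rot: [0.708, 0.706, -0.008, 0.001]
ft_force: [0.1, 2.2, 0.4]
width: 0.0005
```

```bash
python3 - <<'E'
from h import *
s=r.read_state();print(s["ee_pos"],s["ft_force"])
im=r.camera("side")[200:345,250:320]
cv2.imwrite("pics/s2.png",cv2.resize(im,None,fx=4,fy=4,interpolation=cv2.INTER_CUBIC))
E
```

```text
[ 0.49944623 -0.2356935   0.07833678] [0.08098003 2.23803971 0.44699065]
```

View pics/s2.png

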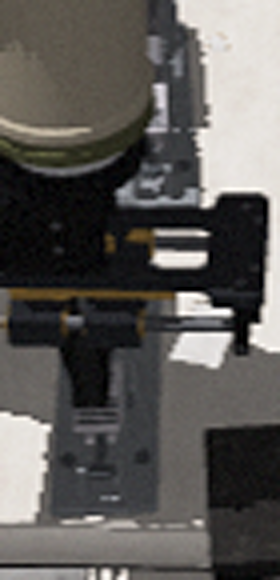

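Fingers are right above the pad's inner ribbed edge (around 95,405 in the crop). Press down.

Call:
{"api": "send_rows", "payload": {
  "commands": [
    [0.05,0,-0.3,0,0,0,1],
    [0,0,-0.3,0,0,0,1],
    [0,0,-0.15,0,0,0,1],
    [0,0,-0.15,0,0,0,1],
    [0,0,-0.15,0,0,0,1],
    [0,0,-0.15,0,0,0,1]
  ]
}}

```text
time: 3.08
ee_pos: [0.5018, -0.2486, 0.0476]
eef_rot: [0.711, 0.703, -0.01, 0.01]
ft_force: [-0.5, 0.2, 0.3]
width: 0.0006
```

```bash
python3 - <<'E'
from h import *
s=r.read_state();print(s["ee_pos"],s["ft_force"],s["joint_vel"])
im=r.camera("side")[200:345,250:320]
a=cv2.resize(im,None,fx=4,fy=4,interpolation=cv2.INTER_CUBIC)
cv2.imwrite("pics/s3.png",a)
im=r.camera("wrist")[100:300,240:400]
cv2.imwrite("pics/w3.png",cv2.resize(im,None,fx=3,fy=3,interpolation=cv2.INTER_CUBIC))
E
```

```text
[ 0.50177061 -0.24859671  0.04761333] [-0.50363389  0.16631312  0.29198328] [-0.01049134  0.07173811  0.02839696  0.03378568  0.06009069 -0.110461
 -0.03482959]
```

View pics/s3.png

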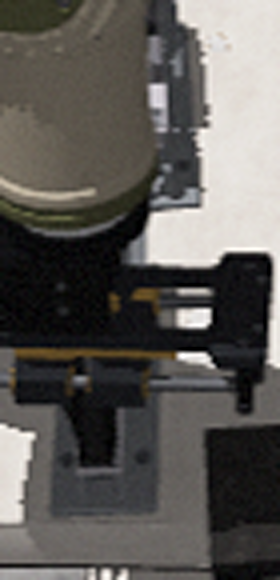

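View pics/w3.png

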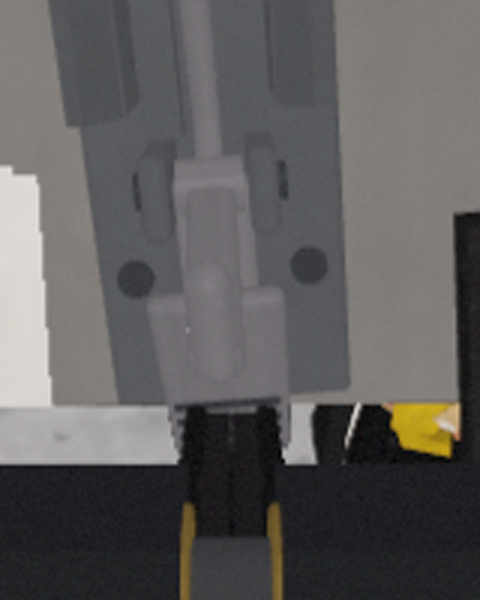

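Call:
{"api": "send_rows", "payload": {
  "commands": [
    [0,0.2,0.5,0,0,0,1],
    [0,0.3,1,0,0,0,1],
    [0,0.6,1,0,0,0,1],
    [0,1,1,0,0,0,1],
    [0,1,1,0,0,0,0],
    [0,1,1,0,0,0,-1],
    [-0.2,1,1,0,0,0.5,-1],
    [-0.2,1,0.5,0,0,0.5,-1]
  ]
}}

```text
time: 3.85
ee_pos: [0.4823, -0.0637, 0.2545]
eef_rot: [0.682, 0.731, -0.011, 0.002]
ft_force: [1.0, -0.2, -0.1]
width: 0.0194
```

```bash
python3 - <<'E'
from h import *
s=r.read_state();print(s["ee_pos"],Ro.from_quat(s["eef_rot"]).as_matrix().round(3))
cv2.imwrite("pics/w4.png",r.camera("wrist"))
E
```

```text
[ 0.48232623 -0.06366357  0.25446653] [[-0.07   0.997 -0.012]
 [ 0.997  0.07  -0.02 ]
 [-0.019 -0.014 -1.   ]]
```

View pics/w4.png

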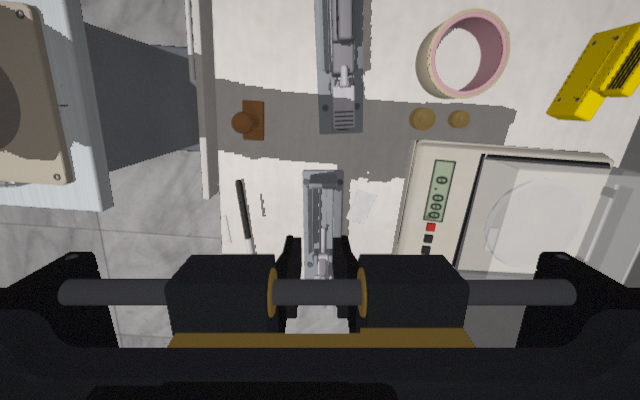

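Call:
{"api": "send_rows", "payload": {
  "commands": [
    [-0.1,0.9,0.2,0,0,0.8,-1],
    [-0.2,1,0.2,0,0,0.8,-1],
    [-0.2,1,0.1,0,0,0.8,-1],
    [-0.2,1,0,0,0,0.8,-1],
    [-0.2,1,0,0,0,0.8,-1],
    [-0.2,1,0,0,0,0.8,-1],
    [-0.2,1,0,0,0,0.8,-1],
    [-0.2,1,0,0,0,0.8,-1],
    [-0.2,1,0,0,0,0.8,-1],
    [-0.1,0.6,0,0,0,0.4,-1]
  ]
}}

```text
time: 4.73
ee_pos: [0.4218, 0.2427, 0.2737]
eef_rot: [0.386, 0.923, -0.007, 0.008]
ft_force: [0.6, 0.2, -0.3]
width: 0.0849
```

```bash
python3 - <<'E'
from h import *
s=r.read_state();print(s["ee_pos"],Ro.from_quat(s["eef_rot"]).as_matrix().round(3),s["joint_positions"].round(2))
cv2.imwrite("pics/w5.png",r.camera("wrist"))
im=r.camera("side")[145:335,215:375]
cv2.imwrite("pics/s5.png",cv2.resize(im,None,fx=3.1,fy=3.1,interpolation=cv2.INTER_CUBIC))
E
```

```text
[0.42177479 0.24267385 0.27368253] [[-0.702  0.712  0.009]
 [ 0.712  0.702 -0.02 ]
 [-0.02  -0.008 -1.   ]] [ 0.29  0.07 -0.95  1.69  0.08  1.41  0.11]
```

View pics/w5.png

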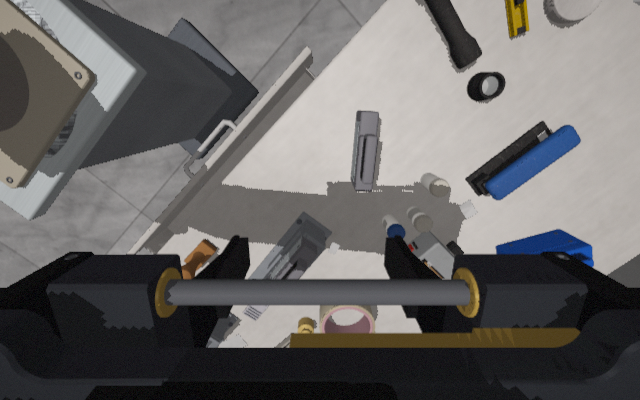

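View pics/s5.png

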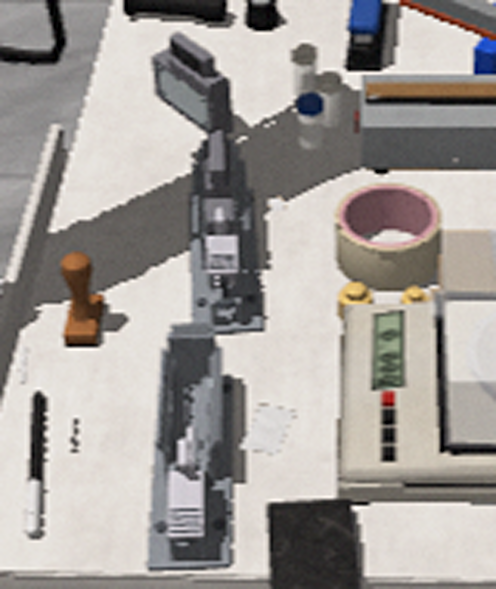

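```bash
python3 - <<'E'
import cv2
im=cv2.imread("pics/w5.png")[95:205,330:410]
cv2.imwrite("pics/w5z.png",cv2.resize(im,None,fx=5,fy=5,interpolation=cv2.INTER_CUBIC))
E
```

```text
(no output)
```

View pics/w5z.png

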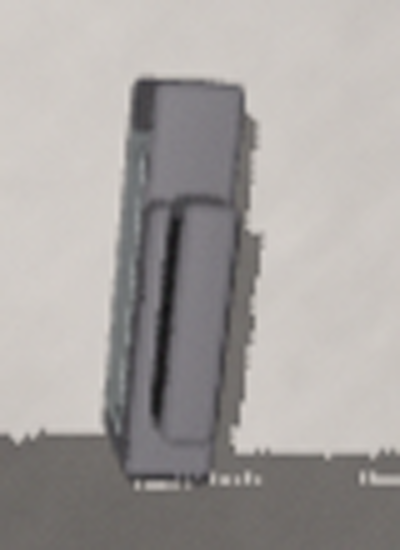

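```bash
cat > m5.py <<'E'
from h import *
s=r.read_state()
f=lambda x,y:(330+x/5,95+y/5)
P={}
for nm,x,y,z in [("ribTL",182,203,.084),("ribTR",237,203,.084),("ribBL",165,437,.084),("ribBR",213,440,.084),("lowL",152,82,.05),("lowR",245,87,.05),("botL",130,475,.062),("botR",208,478,.062)]:
    P[nm]=pl("wrist",*f(x,y),z,s); print(nm,P[nm].round(4))
a=(P["ribTL"]+P["ribTR"])/2;b=(P["ribBL"]+P["ribBR"])/2
d=b-a; print("rib len",np.linalg.norm(d),"w",np.linalg.norm(P["ribTL"]-P["ribTR"]),"mid",(a+b)/2,"ang",np.degrees(np.arctan2(d[1],d[0])))
l=(P["lowL"]+P["lowR"])/2;e=(P["botL"]+P["botR"])/2
d2=e-l;print("len",np.linalg.norm(d2[:2]),"ang",np.degrees(np.arctan2(d2[1],d2[0])),"mid",(l+e)/2)
E
python3 m5.py
```

```text
ribTL [0.4271 0.3207 0.084 ]
ribTR [0.4364 0.3299 0.084 ]
ribBL [0.4668 0.279  0.084 ]
ribBR [0.4759 0.287  0.084 ]
lowL [0.4056 0.3371 0.05  ]
lowR [0.4233 0.3529 0.05  ]
botL [0.4745 0.2636 0.062 ]
botR [0.49   0.2778 0.062 ]
rib len 0.057935734351436334 w 0.013080960683421908 mid [0.45154522 0.30415832 0.084     ] ang -46.89915252834588
len 0.10055288287571786 ang -47.62199823498513 mid [0.44834762 0.30782493 0.056     ]
```

Call:
{"api": "send_rows", "payload": {
  "commands": [
    [0.33,0.7,-0.7,0.23,0.1,-0.3,-1],
    [0.33,0.7,-1,0,0,0,-1],
    [0.33,0.6,-1,0,0,0,-1],
    [0,0,-1,0,0,0,-1],
    [0,0,-0.8,0,0,0,-1],
    [0,0,0,0,0,0,-1],
    [0,0,0,0,0,0,-1]
  ]
}}

```text
time: 5.42
ee_pos: [0.4534, 0.3025, 0.1324]
eef_rot: [0.401, 0.916, -0.0, -0.0]
ft_force: [0.1, -0.2, 0.1]
width: 0.0874
```

```bash
cat > st.py <<'E'
from h import *
s=r.read_state();M=Ro.from_quat(s["eef_rot"]).as_matrix()
print("t",s["time"],"p",s["ee_pos"].round(4),"yaw",np.degrees(np.arctan2(M[1,0],M[0,0])).round(2),"tilt-fix ax,ay (units)",np.degrees([-M[1,2],M[0,2]]).round(2)/5,"q",s["joint_positions"].round(2),"F",s["ft_force"].round(1),"w",round(s["width"],4))
E
python3 st.py
```

```text
t 5.4167 p [0.4534 0.3025 0.1324] yaw 132.67 tilt-fix ax,ay (units) [-0.002 -0.006] q [ 0.11  0.37 -0.92  1.75  0.31  1.18 -0.16] F [ 0.1 -0.2  0.1] w 0.0874
```

Well aligned; go down 67 mm, shift (-2, +1.5) mm, and grip.

Call:
{"api": "send_rows", "payload": {
  "commands": [
    [-0.06,0.05,-0.8,0,0,0,-1],
    [0,0,-0.7,0,0,0,-1],
    [0,0,-0.4,0,0,0,-1],
    [0,0,0,0,0,0,-1],
    [0,0,-0.3,0,0,0,-1],
    [0,0,0,0,0,0,0]
  ],
  "grip_force": 40
}}

```text
time: 5.92
ee_pos: [0.4568, 0.3027, 0.0724]
eef_rot: [0.404, 0.915, 0.003, 0.003]
ft_force: [-0.4, -0.4, 0.1]
width: 0.085
```

```bash
python3 st.py
```

```text
t 5.9167 p [0.4568 0.3027 0.0724] yaw 132.28 tilt-fix ax,ay (units) [-0.024  0.098] q [ 0.07  0.44 -0.88  1.81  0.39  1.07 -0.22] F [-0.4 -0.4  0.1] w 0.085
```

Call:
{"api": "send_rows", "payload": {
  "commands": [
    [-0.17,0.05,-0.22,0,0.1,0.1,0],
    [0,0,0,0,0,0,0.5],
    [0,0,0,0,0,0,1],
    [0,0,0,0,0,0,1],
    [0,0,0,0,0,0,1],
    [0,0,0,0,0,0,1],
    [0,0,0,0,0,0,1]
  ]
}}

```text
time: 6.5
ee_pos: [0.453, 0.3056, 0.069]
eef_rot: [0.4, 0.916, 0.003, 0.001]
ft_force: [-0.6, 0.1, -0.6]
width: 0.0416
```

```bash
python3 st.py
```

```text
t 6.5 p [0.453  0.3056 0.069 ] yaw 132.82 tilt-fix ax,ay (units) [-0.05   0.038] q [ 0.06  0.44 -0.88  1.81  0.39  1.07 -0.22] F [-0.6  0.1 -0.6] w 0.0416
```

Call:
{"api": "send_rows", "payload": {
  "commands": [
    [0,0,-0.1,0,0,0,1],
    [0,0,0,0,0,0,1],
    [0,0,0,0,0,0,1],
    [0,0,0,0,0,0,1],
    [0,0,0,0,0,0,1]
  ]
}}

```text
time: 6.92
ee_pos: [0.453, 0.3055, 0.0656]
eef_rot: [0.4, 0.916, 0.003, 0.001]
ft_force: [-0.1, 0.2, -0.5]
width: 0.0138
```

```bash
python3 st.py
```

```text
t 6.9167 p [0.453  0.3055 0.0656] yaw 132.81 tilt-fix ax,ay (units) [-0.048  0.038] q [ 0.06  0.45 -0.88  1.81  0.39  1.06 -0.22] F [-0.1  0.2 -0.5] w 0.0138
```

Call:
{"api": "send_rows", "payload": {
  "commands": [
    [0,0,0.6,0,0,0,1],
    [0,0,0.4,0,0,0.5,1],
    [0,0,0,0,0,1,1],
    [0,0,0,0,0,1,1],
    [0,0,0,0,0,1,1],
    [0,0,0,0,0,1,1],
    [0,0,0,0,0,1,1],
    [0,0,0,0,0,1,1]
  ]
}}

```text
time: 7.58
ee_pos: [0.452, 0.3047, 0.0961]
eef_rot: [0.117, 0.993, 0.001, -0.0]
ft_force: [-0.3, 0.9, -0.7]
width: 0.0137
```

```bash
python3 st.py
```

```text
t 7.5833 p [0.452  0.3047 0.0961] yaw 166.61 tilt-fix ax,ay (units) [-0.028  0.002] q [ 0.16  0.46 -1.02  1.78  0.42  1.14  0.35] F [-0.3  0.9 -0.7] w 0.0137
```

Call:
{"api": "send_rows", "payload": {
  "commands": [
    [0,0,0,0,0,1,1],
    [0,0,0,0,0,1,1],
    [0,0,0,0,0,1,1],
    [0,0,0,0,0,1,1],
    [0,0,0,0,0,1,1],
    [0,0,0,0,0,1,1],
    [0,0,0,0,0,1,1],
    [0,0,0,0,0,1,1],
    [0,0,0,0,0,1,1],
    [0,0,0,0,0,1,1]
  ]
}}

```text
time: 8.42
ee_pos: [0.4513, 0.3029, 0.0946]
eef_rot: [-0.335, 0.942, -0.0, -0.002]
ft_force: [0.3, 0.0, -0.9]
width: 0.0136
```

```bash
python3 st.py
```

```text
t 8.4167 p [0.4513 0.3029 0.0946] yaw -140.86 tilt-fix ax,ay (units) [ 0.014 -0.032] q [ 0.28  0.56 -1.19  1.78  0.56  1.2   1.17] F [ 0.3  0.  -0.9] w 0.0136
```

Call:
{"api": "send_rows", "payload": {
  "commands": [
    [0,0,-0.5,0,0,0,1],
    [0,0,-0.3,0,0,0,1],
    [0,0,-0.1,0,0,0,1],
    [0,0,0,0,0,0,1]
  ]
}}

```text
time: 8.75
ee_pos: [0.4519, 0.3022, 0.0654]
eef_rot: [-0.333, 0.943, -0.001, -0.002]
ft_force: [-3.7, -7.3, 26.7]
width: 0.0136
```

```bash
python3 st.py
```

```text
t 8.75 p [0.4519 0.3022 0.0654] yaw -141.05 tilt-fix ax,ay (units) [ 0.026 -0.03 ] q [ 0.25  0.59 -1.16  1.8   0.6   1.15  1.14] F [-3.7 -7.3 26.7] w 0.0136
```

Call:
{"api": "send_rows", "payload": {
  "commands": [
    [0,0,0.03,0,0,0,1],
    [0,0,0,0,0,0,0.4],
    [0,0,0,0,0,0,-0.2],
    [0,0,0,0,0,0,-0.2],
    [0,0,0,0,0,0,-0.2],
    [0,0,0.6,0,0,0,-0.2],
    [0,0,1,0,0,0,-0.2],
    [0,0,0.6,0,0,-1,-0.2],
    [0,0,0,0,0,-1,-0.2],
    [0,0,0,0,0,-1,-0.2]
  ]
}}

```text
time: 9.58
ee_pos: [0.4502, 0.3019, 0.1323]
eef_rot: [-0.2, 0.98, 0.0, -0.004]
ft_force: [0.1, 0.0, -0.1]
width: 0.0516
```

```bash
python3 st.py
```

```text
t 9.5833 p [0.4502 0.3019 0.1323] yaw -156.88 tilt-fix ax,ay (units) [ 0.008 -0.09 ] q [ 0.28  0.48 -1.18  1.74  0.47  1.24  0.96] F [ 0.1  0.  -0.1] w 0.0516
```

Call:
{"api": "send_rows", "payload": {
  "commands": [
    [0,0,0.6,0,0,-1,-0.2],
    [0,0,0.6,0,0,-1,-0.2],
    [0,0,0.6,0,0,-1,-0.2],
    [0,0,0.6,0,0,-1,-0.2],
    [0,0,0.6,0,0,-1,-0.2],
    [0,0,0.3,0,0,-1,-0.2],
    [0,0,0,0,0,-1,-0.2],
    [0,0,0,0,0,-1,-0.2],
    [0,0,0,0,0,-1,-0.2],
    [0,0,0,0,0,-1,-0.2]
  ]
}}

```text
time: 10.42
ee_pos: [0.4491, 0.3023, 0.2367]
eef_rot: [0.255, 0.967, 0.004, -0.003]
ft_force: [0.2, -0.5, 0.2]
width: 0.052
```

```bash
python3 st.py
```

```text
t 10.4167 p [0.4491 0.3023 0.2367] yaw 150.4 tilt-fix ax,ay (units) [-0.102 -0.036] q [ 0.24  0.3  -1.07  1.62  0.26  1.38  0.19] F [ 0.2 -0.5  0.2] w 0.052
```

Call:
{"api": "send_rows", "payload": {
  "commands": [
    [0,0,0,0,0,-1,-0.2],
    [0,0,0,0,0,-1,-0.2],
    [0,0,0,0,0,-1,-0.2],
    [0,0,0,0,0,-1,-0.2],
    [0,0,0,0,0,-1,-0.2],
    [0,0,0,0,0,-1,-0.2],
    [0,0,0,0,0,-1,-0.2],
    [0,0,0,0,0,-1,-0.2],
    [0,0,0,0,0,-1,-0.2],
    [0,0,0,0,0,-1,-0.2]
  ]
}}

```text
time: 11.25
ee_pos: [0.4478, 0.3028, 0.2358]
eef_rot: [0.658, 0.753, 0.004, -0.0]
ft_force: [-0.2, 0.5, -0.3]
width: 0.0523
```

```bash
python3 st.py
```

```text
t 11.25 p [0.4478 0.3028 0.2358] yaw 97.7 tilt-fix ax,ay (units) [-0.082  0.056] q [ 0.13  0.24 -0.93  1.64  0.2   1.35 -0.69] F [-0.2  0.5 -0.3] w 0.0523
```

Call:
{"api": "send_rows", "payload": {
  "commands": [
    [0,0,0,0,0,-1,-0.2],
    [0,0,0,0,0,-1,-0.2],
    [0,0,0,0,0,-1,-0.2],
    [0,0,0,0,0,-1,-0.2],
    [0,0,0,0,0,-1,-0.2],
    [0,0,0,0,0,-1,-0.2],
    [0,0,0,0,0,-1,-0.2],
    [0,0,0,0,0,-1,-0.2],
    [0,0,0,0,0,-1,-0.2],
    [0,0,0,0,0,-0.9,-0.2]
  ]
}}

```text
time: 12.08
ee_pos: [0.4462, 0.3034, 0.2344]
eef_rot: [0.922, 0.387, 0.004, 0.001]
ft_force: [0.4, 1.0, 0.9]
width: 0.052
```

Call:
{"api": "send_rows", "payload": {
  "commands": [
    [0,0,0,-0.05,0.05,-0.9,-0.2],
    [0,0,0,0,0,0,-0.2]
  ]
}}

```text
time: 12.25
ee_pos: [0.4459, 0.3034, 0.2342]
eef_rot: [0.938, 0.346, 0.001, 0.003]
ft_force: [0.3, 0.3, 0.2]
width: 0.0524
```

```bash
python3 st.py; python3 - <<'E'
from h import *
cv2.imwrite("pics/w6.png",r.camera("wrist"))
E
```

```text
t 12.25 p [0.4459 0.3034 0.2342] yaw 40.54 tilt-fix ax,ay (units) [0.058 0.034] q [ 0.02  0.22 -0.8   1.64  0.17  1.35 -1.67] F [0.3 0.3 0.2] w 0.0524
```

View pics/w6.png

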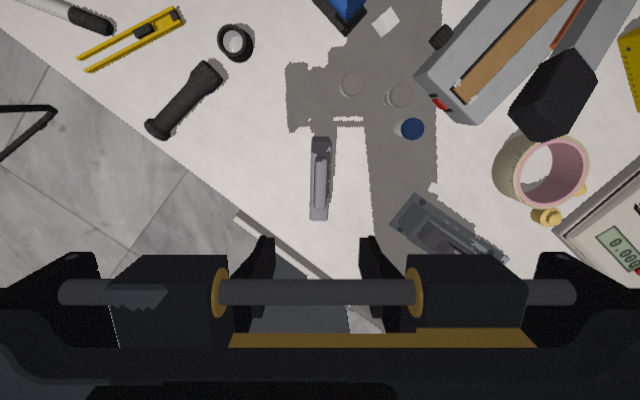

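```bash
python3 - <<'E'
import cv2
im=cv2.imread("pics/w6.png")[125:230,280:360]
cv2.imwrite("pics/w6z.png",cv2.resize(im,None,fx=5,fy=5,interpolation=cv2.INTER_CUBIC))
E
```

```text
(no output)
```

View pics/w6z.png

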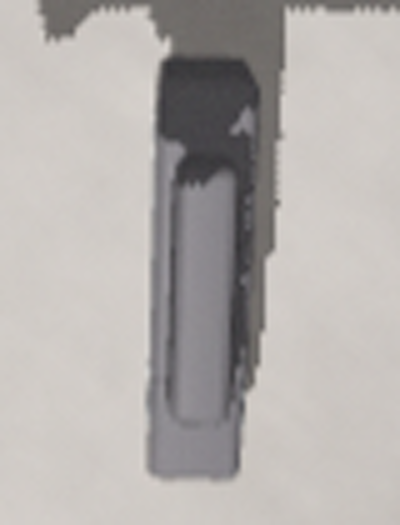

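```bash
python3 - <<'E'
from h import *
s=r.read_state()
f=lambda x,y:(280+x/5,125+y/5)
P={}
for nm,x,y,z in [("ribTL",182,157,.084),("ribTR",238,157,.084),("ribBL",170,424,.084),("ribBR",226,424,.084),("lowL",147,476,.05),("lowR",238,478,.05),("hiL",160,62,.062),("hiR",258,62,.062)]:
    P[nm]=pl("wrist",*f(x,y),z,s); print(nm,P[nm].round(4))
a=(P["ribTL"]+P["ribTR"])/2;b=(P["ribBL"]+P["ribBR"])/2
d=a-b; print("rib len",np.linalg.norm(d),"w",np.linalg.norm(P["ribTL"]-P["ribTR"]),"mid",(a+b)/2,"ang",np.degrees(np.arctan2(d[1],d[0])))
l=(P["lowL"]+P["lowR"])/2;e=(P["hiL"]+P["hiR"])/2
d=e-l;print("len",np.linalg.norm(d[:2]),"ang",np.degrees(np.arctan2(d[1],d[0])),"mid",(l+e)/2)
E
```

```text
ribTL [0.4744 0.3269 0.084 ]
ribTR [0.4823 0.3177 0.084 ]
ribBL [0.4262 0.2889 0.084 ]
ribBR [0.4346 0.2791 0.084 ]
lowL [0.4025 0.2765 0.05  ]
lowR [0.4174 0.2583 0.05  ]
hiL [0.485  0.3425 0.062 ]
hiR [0.4996 0.3256 0.062 ]
rib len 0.06141085523569492 w 0.01215893539724729 mid [0.45436841 0.30314784 0.084     ] ang 38.58408626074087
len 0.10602934286099532 ang 38.99669127989482 mid [0.45111325 0.30073798 0.056     ]
```

Call:
{"api": "send_rows", "payload": {
  "commands": [
    [0.15,0,-0.7,0.05,0.03,-0.34,-0.2],
    [0.1,0,-1,0,0,0,-0.2],
    [0,0,-1,0,0,0,-0.2],
    [0,0,-0.9,0,0,0,-0.2],
    [0,0,0,0,0,0,-0.2],
    [0,0,0,0,0,0,-0.2]
  ]
}}

```text
time: 12.8
ee_pos: [0.4538, 0.3046, 0.1244]
eef_rot: [0.939, 0.343, 0.003, -0.001]
ft_force: [0.1, -0.2, 1.3]
width: 0.0519
```

```bash
python3 st.py
```

```text
t 12.8 p [0.4538 0.3046 0.1244] yaw 40.1 tilt-fix ax,ay (units) [-0.036  0.056] q [-0.01  0.33 -0.77  1.76  0.25  1.14 -1.74] F [ 0.1 -0.2  1.3] w 0.0519
```

Call:
{"api": "send_rows", "payload": {
  "commands": [
    [0,-0.04,-0.8,-0.03,0.05,-0.3,-0.2],
    [0,0,-0.7,0,0,0,-0.2],
    [0,0,-0.2,0,0,0,-0.2],
    [0,0,0,0,0,0,-0.2]
  ]
}}

```text
time: 13.13
ee_pos: [0.4566, 0.3055, 0.0786]
eef_rot: [0.943, 0.332, 0.004, -0.001]
ft_force: [0.3, 0.3, 0.2]
width: 0.0522
```

```bash
python3 st.py
```

```text
t 13.1333 p [0.4566 0.3055 0.0786] yaw 38.83 tilt-fix ax,ay (units) [-0.05   0.078] q [-0.04  0.39 -0.75  1.8   0.3   1.06 -1.79] F [0.3 0.3 0.2] w 0.0522
```

Call:
{"api": "send_rows", "payload": {
  "commands": [
    [-0.08,-0.08,-0.3,-0.05,0.08,0,-0.2],
    [0,0,0,0,0,0,0],
    [-0.05,-0.05,-0.1,0,0,0,0.3],
    [0,0,0,0,0,0,1],
    [0,0,0,0,0,0,1],
    [0,0,0,0,0,0,1],
    [0,0,0,0,0,0,1],
    [0,0,0,0,0,0,1],
    [0,0,0,0,0,0,1],
    [0,0,0,0,0,0,1]
  ],
  "grip_force": 60
}}

```text
time: 13.97
ee_pos: [0.4553, 0.3033, 0.0725]
eef_rot: [0.943, 0.333, 0.004, -0.0]
ft_force: [-0.7, 1.0, -2.1]
width: 0.0134
```

```bash
python3 st.py
```

```text
t 13.9667 p [0.4553 0.3033 0.0725] yaw 38.92 tilt-fix ax,ay (units) [-0.036  0.074] q [-0.04  0.39 -0.74  1.81  0.31  1.05 -1.79] F [-0.7  1.  -2.1] w 0.0134
```

Call:
{"api": "send_rows", "payload": {
  "commands": [
    [0,0,0.7,0,0,0,1],
    [0,0,1,0,0,0,1],
    [0,0,1,0,0,0,1],
    [0,0,1,0,0,0,1],
    [0.1,-0.3,1,0,0,0.3,1],
    [0.1,-0.7,0.6,0,0,0.7,1],
    [0.1,-1,0.1,0,0,0.8,1],
    [0.1,-1,0,0,0,0.8,1],
    [0.1,-1,0,0,0,0.8,1],
    [0.1,-1,0,0,0,0.8,1]
  ]
}}

```text
time: 14.8
ee_pos: [0.4671, 0.1547, 0.2408]
eef_rot: [0.859, 0.512, 0.002, -0.001]
ft_force: [1.1, 0.2, -2.0]
width: 0.013
```

```bash
python3 st.py
```

```text
t 14.8 p [0.4671 0.1547 0.2408] yaw 61.61 tilt-fix ax,ay (units) [-0.042  0.02 ] q [ 0.31  0.08 -0.74  1.74  0.05  1.34 -0.94] F [ 1.1  0.2 -2. ] w 0.013
```

Call:
{"api": "send_rows", "payload": {
  "commands": [
    [0.1,-1,0,0,0,0.7,1],
    [0.1,-1,0,0,0,0.7,1],
    [0.1,-1,0,0,0,0.7,1],
    [0.1,-1,0,0,0,0.7,1],
    [0.1,-1,0,0,0,0.7,1],
    [0.1,-1,0,0,0,0.7,1],
    [0.1,-0.9,0,0,0,0.7,1],
    [0.1,-0.8,0,0,0,0.5,1],
    [0.05,-0.4,0,0,0,0,1],
    [0,0,0,0,0,0,1]
  ]
}}

```text
time: 15.63
ee_pos: [0.4898, -0.108, 0.2403]
eef_rot: [0.708, 0.706, 0.0, -0.001]
ft_force: [-0.3, 0.1, -1.8]
width: 0.0134
```

```bash
python3 st.py; python3 - <<'E'
from h import *
cv2.imwrite("pics/w7.png",r.camera("wrist"))
im=r.camera("side")[145:335,215:375]
cv2.imwrite("pics/s7.png",cv2.resize(im,None,fx=3.1,fy=3.1,interpolation=cv2.INTER_CUBIC))
E
```

```text
t 15.6333 p [ 0.4898 -0.108   0.2403] yaw 89.86 tilt-fix ax,ay (units) [-0.012 -0.006] q [ 0.61  0.08 -0.51  1.73  0.04  1.34  0.09] F [-0.3  0.1 -1.8] w 0.0134
```

View pics/w7.png

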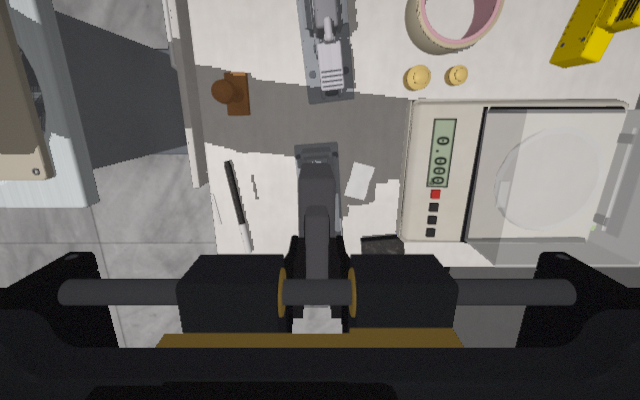

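View pics/s7.png

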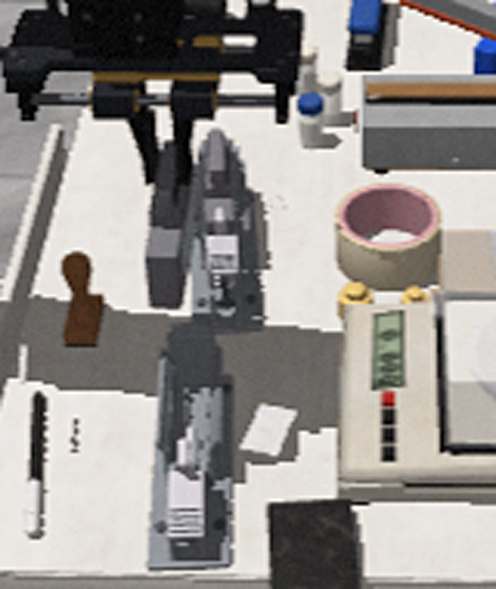

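```bash
python3 - <<'E'
import cv2
im=cv2.imread("pics/w7.png")[135:255,280:370]
cv2.imwrite("pics/w7z.png",cv2.resize(im,None,fx=5,fy=5,interpolation=cv2.INTER_CUBIC))
E
```

```text
(no output)
```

View pics/w7z.png

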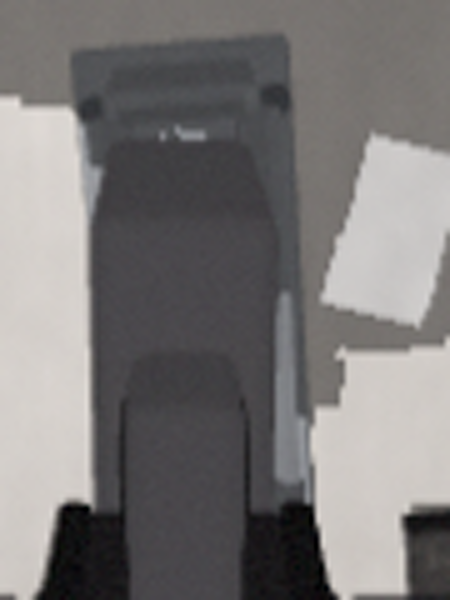

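```bash
python3 - <<'E'
from h import *
s=r.read_state()
f=lambda x,y:(280+x/5,135+y/5)
zu=s["ee_pos"][2]-.0725
for nm,a,b,z in [("hold end",(72,48),(287,35),0),("cas bot end",(108,145),(238,142),zu),("cas top end",(95,220),(275,218),zu+.062),("rib end",(122,402),(245,402),zu+.084)]:
    A=pl("wrist",*f(*a),z,s);B=pl("wrist",*f(*b),z,s);d=B-A
    print(nm,A.round(4),B.round(4),"mid",((A+B)/2).round(4),"w",np.linalg.norm(d).round(4),"ang",np.degrees(np.arctan2(d[1],d[0])).round(2), "rel tcp",((A+B)/2-s["ee_pos"]).round(4))
E
```

```text
hold end [ 0.4597 -0.0653  0.    ] [ 0.519  -0.0618  0.    ] mid [ 0.4894 -0.0636  0.    ] w 0.0594 ang 3.43 rel tcp [-0.0005  0.0414 -0.2404]
cas bot end [ 0.4781 -0.0627  0.1679] [ 0.4995 -0.0622  0.1679] mid [ 0.4888 -0.0624  0.1679] w 0.0214 ang 1.36 rel tcp [-0.001   0.0425 -0.0725]
cas top end [ 0.4797 -0.0611  0.2299] [ 0.5018 -0.0608  0.2299] mid [ 0.4908 -0.0609  0.2299] w 0.0221 ang 0.68 rel tcp [ 0.0009  0.044  -0.0105]
rib end [ 0.4837 -0.0768  0.2519] [ 0.4975 -0.0768  0.2519] mid [ 0.4906 -0.0768  0.2519] w 0.0137 ang 0.03 rel tcp [0.0007 0.0281 0.0115]
```

Call:
{"api": "send_rows", "payload": {
  "commands": [
    [0.13,-0.3,-0.4,0,0,0.4,1],
    [0,-0.23,-0.7,0,0,0.37,1],
    [0,0,-0.8,0,0,0,1],
    [0,0,-0.8,0,0,0,1],
    [0,0,-0.2,0,0,0,1],
    [0,0,0,0,0,0,1],
    [0,0,0,0,0,0,1]
  ]
}}

```text
time: 16.32
ee_pos: [0.4953, -0.1096, 0.153]
eef_rot: [0.677, 0.736, 0.003, 0.0]
ft_force: [1.1, 0.4, -0.9]
width: 0.0131
```

```bash
python3 st.py; python3 - <<'E'
from h import *
im=r.camera("wrist");cv2.imwrite("pics/w8.png",im)
im=im[60:260,250:390]
cv2.imwrite("pics/w8z.png",cv2.resize(im,None,fx=3,fy=3,interpolation=cv2.INTER_CUBIC))
im=r.camera("side")[200:345,240:320]
cv2.imwrite("pics/s8.png",cv2.resize(im,None,fx=4,fy=4,interpolation=cv2.INTER_CUBIC))
E
```

```text
t 16.3167 p [ 0.4953 -0.1096  0.153 ] yaw 94.74 tilt-fix ax,ay (units) [-0.044  0.042] q [ 0.6   0.16 -0.51  1.84  0.08  1.16  0.15] F [ 1.1  0.4 -0.9] w 0.0131
```

View pics/w8z.png

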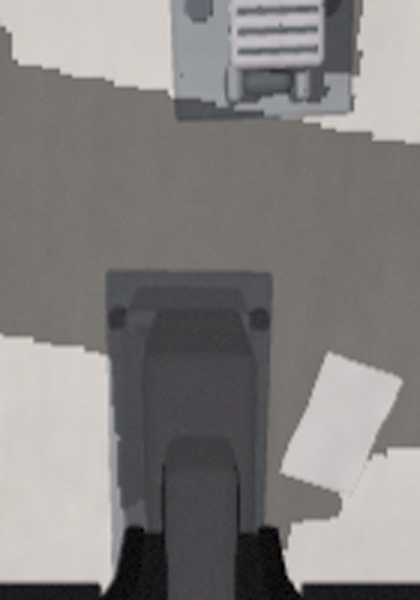

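View pics/s8.png

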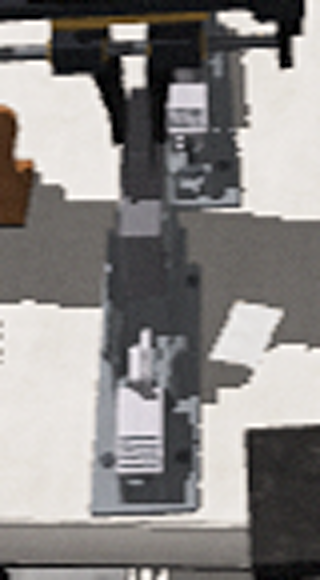

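Call:
{"api": "send_rows", "payload": {
  "commands": [
    [-0.05,-0.5,0,-0.04,0.04,0,1],
    [0,0,0,0,0,0,1],
    [0,0,0,0,0,0,1]
  ]
}}

```text
time: 16.67
ee_pos: [0.4961, -0.1263, 0.1572]
eef_rot: [0.677, 0.736, 0.001, 0.003]
ft_force: [0.4, 0.2, -1.5]
width: 0.0132
```

```bash
python3 st.py; python3 - <<'E'
from h import *
im=r.camera("wrist");cv2.imwrite("pics/w9.png",im)
im=im[130:250,270:360]
cv2.imwrite("pics/w9z.png",cv2.resize(im,None,fx=5,fy=5,interpolation=cv2.INTER_CUBIC))
E
```

```text
t 16.6667 p [ 0.4961 -0.1263  0.1572] yaw 94.75 tilt-fix ax,ay (units) [0.026 0.072] q [ 0.62  0.16 -0.5   1.83  0.09  1.17  0.17] F [ 0.4  0.2 -1.5] w 0.0132
```

View pics/w9z.png

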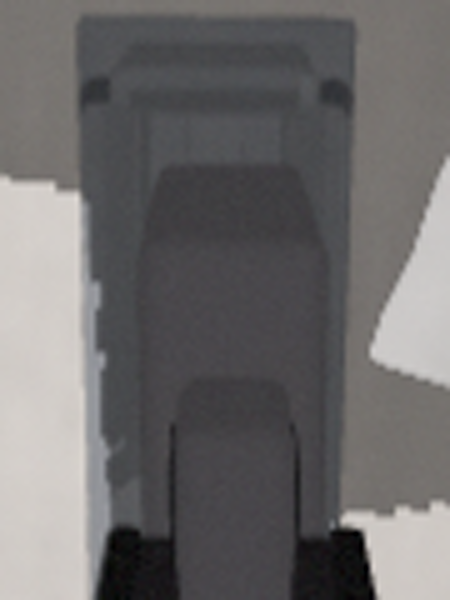

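```bash
python3 - <<'E'
from h import *
s=r.read_state()
f=lambda x,y:(270+x/5,130+y/5)
zu=s["ee_pos"][2]-.0725
for nm,a,b,z in [("base end",(77,18),(355,19),0),("post out top",(125,80),(305,80),.068),("post in top",(118,108),(312,108),.068),("cas bot end",(158,166),(303,166),zu),("cas top end",(142,240),(328,243),zu+.062),("rib end",(175,428),(300,428),zu+.084)]:
    A=pl("wrist",*f(*a),z,s);B=pl("wrist",*f(*b),z,s);d=B-A
    print(nm,"mid",((A+B)/2).round(4),"w",np.linalg.norm(d).round(4),"ang",np.degrees(np.arctan2(d[1],d[0])).round(2), "rel tcp",((A+B)/2-s["ee_pos"]).round(4))
E
```

```text
base end mid [ 0.4892 -0.0678  0.    ] w 0.0602 ang 4.51 rel tcp [-0.0069  0.0591 -0.1572]
post out top mid [ 0.4897 -0.0728  0.068 ] w 0.0311 ang 4.7 rel tcp [-0.0064  0.0541 -0.0892]
post in top mid [ 0.4901 -0.0776  0.068 ] w 0.0337 ang 4.69 rel tcp [-0.006   0.0493 -0.0892]
cas bot end mid [ 0.4933 -0.0845  0.0847] w 0.0238 ang 4.68 rel tcp [-0.0028  0.0424 -0.0725]
cas top end mid [ 0.4934 -0.0827  0.1467] w 0.0228 ang 3.71 rel tcp [-0.0026  0.0442 -0.0105]
rib end mid [ 0.4949 -0.0988  0.1687] w 0.014 ang 4.61 rel tcp [-0.0012  0.028   0.0115]
```

Call:
{"api": "send_rows", "payload": {
  "commands": [
    [-0.1,0.11,-0.3,0.03,0.07,-0.08,1],
    [0,0,-0.5,0,0,0,1],
    [0,0,-0.1,0,0,0,1],
    [0,0,0,0,0,0,1]
  ]
}}

```text
time: 17.05
ee_pos: [0.4931, -0.1233, 0.1296]
eef_rot: [0.681, 0.732, 0.0, 0.001]
ft_force: [0.9, 0.2, -1.0]
width: 0.0135
```

```bash
python3 st.py
```

```text
t 17.05 p [ 0.4931 -0.1233  0.1296] yaw 94.18 tilt-fix ax,ay (units) [0.004 0.016] q [ 0.61  0.19 -0.5   1.86  0.1   1.11  0.15] F [ 0.9  0.2 -1. ] w 0.0135
```

```bash
python3 - <<'E'
from h import *
im=r.camera("wrist");cv2.imwrite("pics/w10.png",im)
im=im[130:250,270:360]
a=cv2.resize(im,None,fx=4,fy=4,interpolation=cv2.INTER_CUBIC)
b=r.camera("side")[215:335,245:315]
b=cv2.resize(b,None,fx=4,fy=4,interpolation=cv2.INTER_CUBIC)
cv2.imwrite("pics/c10.png",np.hstack([a,b]))
E
```

```text
(no output)
```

View pics/c10.png

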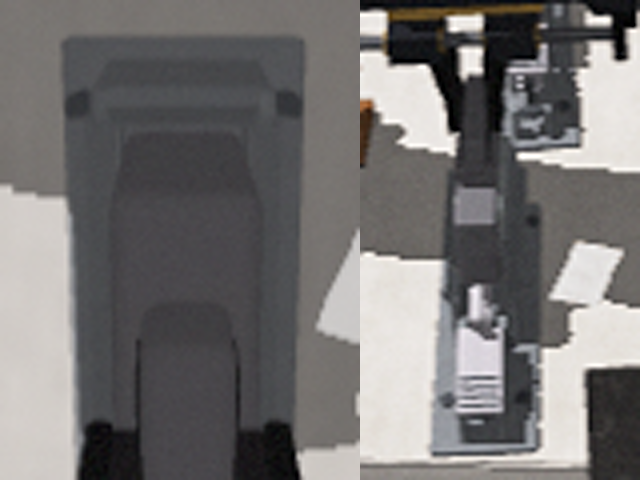

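```bash
python3 - <<'E'
from h import *
s=r.read_state()
f=lambda x,y:(270+x/4,130+y/4)
for nm,a,z in [("base end",(183,38),0),("post in",(185,120),.068),("cas bot",(182,133),.057),("cas top",(186,193),.119)]:
    print(nm,pl("wrist",*f(*a),z,s).round(4))
E
```

```text
base end [ 0.4894 -0.0673  0.    ]
post in [ 0.4905 -0.0765  0.068 ]
cas bot [ 0.4902 -0.0811  0.057 ]
cas top [ 0.4908 -0.0794  0.119 ]
```

Call:
{"api": "send_rows", "payload": {
  "commands": [
    [0,0.05,-0.1,0,0.02,0,1],
    [0,0,-0.15,0,0,0,1],
    [0,0,-0.15,0,0,0,1],
    [0,0,-0.1,0,0,0,1]
  ]
}}

```text
time: 17.48
ee_pos: [0.4948, -0.1225, 0.1163]
eef_rot: [0.681, 0.732, 0.0, 0.002]
ft_force: [0.6, -0.8, -1.1]
width: 0.0131
```

```bash
python3 st.py
```

```text
t 17.4833 p [ 0.4948 -0.1225  0.1163] yaw 94.16 tilt-fix ax,ay (units) [0.028 0.04 ] q [ 0.61  0.21 -0.5   1.87  0.11  1.09  0.14] F [ 0.6 -0.8 -1.1] w 0.0131
```

Call:
{"api": "send_rows", "payload": {
  "commands": [
    [-0.04,0,-0.1,0.02,0.04,0,1],
    [0,0,-0.12,0,0,0,1],
    [0,0,-0.12,0,0,0,1],
    [0,0,-0.1,0,0,0,1]
  ]
}}

```text
time: 17.82
ee_pos: [0.494, -0.1229, 0.1022]
eef_rot: [0.681, 0.732, -0.0, 0.001]
ft_force: [-1.3, -0.2, 6.3]
width: 0.0137
```

```bash
python3 st.py
```

```text
t 17.8167 p [ 0.494  -0.1229  0.1022] yaw 94.13 tilt-fix ax,ay (units) [0.014 0.01 ] q [ 0.6   0.22 -0.5   1.89  0.12  1.06  0.13] F [-1.3 -0.2  6.3] w 0.0137
```

Call:
{"api": "send_rows", "payload": {
  "commands": [
    [0,0,-0.12,0,0,0,1],
    [0,0,-0.12,0,0,0,1],
    [0,0,-0.12,0,0,0,1]
  ]
}}

```text
time: 18.07
ee_pos: [0.4944, -0.1229, 0.0911]
eef_rot: [0.681, 0.732, 0.0, 0.001]
ft_force: [-0.4, -6.8, 2.0]
width: 0.0136
```

```bash
python3 st.py
```

```text
t 18.0667 p [ 0.4944 -0.1229  0.0911] yaw 94.13 tilt-fix ax,ay (units) [0.016 0.018] q [ 0.6   0.24 -0.5   1.9   0.13  1.04  0.12] F [-0.4 -6.8  2. ] w 0.0136
```

Call:
{"api": "send_rows", "payload": {
  "commands": [
    [0,-0.03,-0.1,0,0,0,1],
    [0,0,-0.05,0,0,0,1],
    [0,0,-0.05,0,0,0,1]
  ]
}}

```text
time: 18.32
ee_pos: [0.4961, -0.124, 0.0885]
eef_rot: [0.681, 0.732, 0.0, 0.003]
ft_force: [-10.6, 0.5, 25.0]
width: 0.0129
```

```bash
python3 st.py; python3 - <<'E'
from h import *
a=r.camera("wrist")[130:250,270:360]
a=cv2.resize(a,None,fx=4,fy=4,interpolation=cv2.INTER_CUBIC)
b=r.camera("side")[215:335,245:315]
b=cv2.resize(b,None,fx=4,fy=4,interpolation=cv2.INTER_CUBIC)
cv2.imwrite("pics/c11.png",np.hstack([a,b]))
E
```

```text
t 18.3167 p [ 0.4961 -0.124   0.0885] yaw 94.13 tilt-fix ax,ay (units) [0.034 0.048] q [ 0.6   0.24 -0.5   1.9   0.14  1.03  0.12] F [-10.6   0.5  25. ] w 0.0129
```

View pics/c11.png

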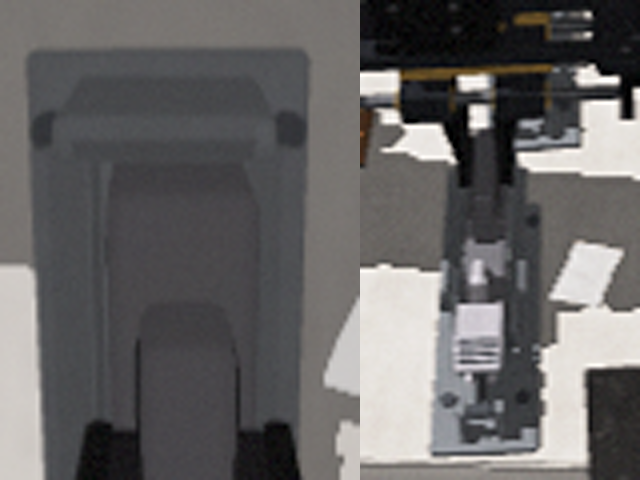

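Call:
{"api": "send_rows", "payload": {
  "commands": [
    [-0.04,0,0.02,0,0,0,1],
    [0,0,0,0,0,0,0.4],
    [0,0,0,0,0,0,0],
    [0,0,0,0,0,0,0],
    [0,0,0,0,0,0,-0.2],
    [0,0,0,0,0,0,-0.2]
  ]
}}

```text
time: 18.92
ee_pos: [0.4944, -0.1232, 0.0881]
eef_rot: [0.681, 0.732, 0.0, 0.002]
ft_force: [-0.5, -0.5, 1.1]
width: 0.0389
```

```bash
python3 st.py
```

```text
t 18.9167 p [ 0.4944 -0.1232  0.0881] yaw 94.16 tilt-fix ax,ay (units) [0.022 0.036] q [ 0.6   0.24 -0.5   1.9   0.13  1.03  0.12] F [-0.5 -0.5  1.1] w 0.0389
```

Released; rise straight up, then away to +y for a clear view.

Call:
{"api": "send_rows", "payload": {
  "commands": [
    [0,0,0.4,0,0,0,-0.2],
    [0,0,0.8,0,0,0,-0.2],
    [0,0,1,0,0,0,-0.2],
    [0,0,1,0,0,0,-0.2],
    [0,0,1,0,0,0,-0.2],
    [0,0.3,1,0,0,0,-0.2],
    [0,0.3,1,0,0,0,-0.2],
    [0,0,0.3,0,0,0,-0.2],
    [0,0,0,0,0,0,-0.2]
  ]
}}

```text
time: 19.67
ee_pos: [0.4908, -0.1026, 0.2972]
eef_rot: [0.68, 0.733, 0.001, 0.001]
ft_force: [0.1, -0.6, -0.1]
width: 0.0524
```

```bash
python3 st.py; python3 - <<'E'
from h import *
a=r.camera("wrist");cv2.imwrite("pics/w12.png",a)
a=a[100:250,260:380]
a=cv2.resize(a,None,fx=3,fy=3,interpolation=cv2.INTER_CUBIC)
b=r.camera("side")[185:335,225:325]
b=cv2.resize(b,None,fx=3,fy=3,interpolation=cv2.INTER_CUBIC)
cv2.imwrite("pics/c12.png",np.hstack([a,b]))
E
```

```text
t 19.6667 p [ 0.4908 -0.1026  0.2972] yaw 94.26 tilt-fix ax,ay (units) [-0.002  0.028] q [ 0.62  0.06 -0.52  1.64  0.03  1.45  0.17] F [ 0.1 -0.6 -0.1] w 0.0524
```

View pics/c12.png

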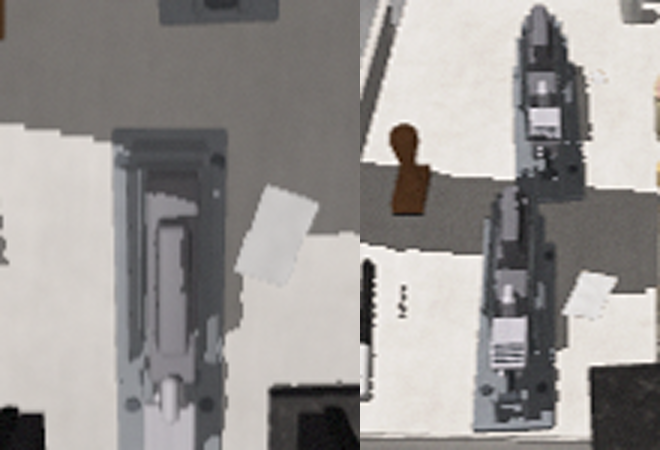

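```bash
python3 - <<'E'
from h import *
s=r.read_state()
f=lambda x,y:(260+x/3,100+y/3)
a=(pl("wrist",*f(158,222),.1,s)+pl("wrist",*f(188,220),.1,s))/2
b=(pl("wrist",*f(156,352),.1,s)+pl("wrist",*f(186,354),.1,s))/2
d=a-b;print(a,b,"len",np.linalg.norm(d),"ang",np.degrees(np.arctan2(d[1],d[0])),"origin",(a+b)/2-.005*d/np.linalg.norm(d))
e=(pl("wrist",*f(112,131),0,s)+pl("wrist",*f(228,130),0,s))/2;print("base end",e)
b0=cv2.imread("pics/side0.png")[270:320,255:300].astype(int);b1=r.camera("side")[270:320,255:300].astype(int)
cv2.imwrite("pics/c13.png",cv2.resize(np.hstack([b0,b1]).astype(np.uint8),None,fx=7,fy=7,interpolation=cv2.INTER_CUBIC))
E
```

```text
[ 0.49165373 -0.0943972   0.1       ] [ 0.49526646 -0.15362586  0.1       ] len 0.059338743794598886 ang 93.49050197313179 origin [ 0.49376451 -0.12900225  0.1       ]
base end [ 0.4883927  -0.06767499  0.        ]
```

View pics/c13.png

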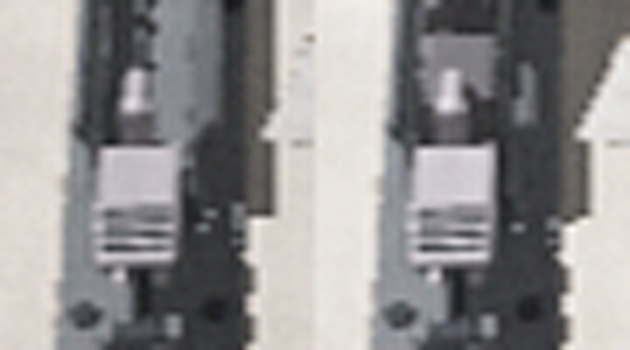

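```bash
python3 -c "
from bench import r
print(r.close_job())"
```

```text
the job is handed in; nothing more can be done
None
```

The loose cassette is home in the empty holder with its low end at the latch, and the latch has snapped shut over the shoulder. I handed the job in at about 20 s of the 48 s; the hand-in gives no verdict.

- **What I did:** I pressed the empty holder's thumb pad with closed fingers until the latch opened. I then turned the cassette 86° and set it down to regrip it the other way round, because the arm could not turn it far enough in one grasp. Finally I lowered it into the slot and pushed it onto the floor.
- **Fit:** At the floor the tool was at z 0.0885 m, the height I had worked out for a seated cassette, and the push reached about 25 N.
- **Latch:** After I let go, the side view shows the latch exactly as in the first, shut picture.
- **Position:** The rib measured 59 mm long at 93.5° (holder about 94°). The cassette's origin came out at about (0.494, -0.129) m, within 2–3 mm of my estimate of the slot's middle.
- **Other things:** In the last pictures the stored cassette and its latch look unchanged. The stamp shows no movement. I did not measure the bystanders individually.
- **Disagreements:** My wrist-camera views differed by about 3 mm along the slot. I settled this by measuring the cassette against the end post in the same picture. A sideways force of about 7 N along the slot and 11 N across it showed while seating, and both were gone after release.

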